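# Refit the grill plate and close the contact grill

## Task

Put the contact grill back in order: slide its loose lower plate fully home on the deck, flat and square against both rear stops and against the side stop, while the lid stays open. Then lower the lid gently all the way shut, without letting it fall, and let go. Leave the mug, jar and bottle where they are.

Things in the scene. Friction and masses are not known exactly. Their poses are not given: they have to be found in the camera images.
- grill: Steel contact grill (sandwich press), fixed on the counter. Base 200 (x) x 210 (y) mm, flat black deck on top, 40 mm above the counter. Origin: centre of its underside, on the counter. x points from its front (handle side) to its back (hinge side), y to the left as seen from its front, z up.
- plate_home (a point): Where the plate's origin lies when the plate is home: on the deck, 40 mm above the grill's origin; axes as the grill's, and the home plate's axes agree with them.
- rear_stops (a point): Midpoint between the two steel rear stops on the deck, in the plane of their front faces, 72 mm behind plate_home (+x), at deck height. The stops are 22 mm wide, at 45 mm either side of it, 12 mm high. Axes as the grill's.
- side_stop (a point): Middle of the face of the one steel side stop on the deck, 68 mm to the left of plate_home (+y), at deck height. It is 70 mm long (x) and 12 mm high. Axes as the grill's.
- plate: Loose ribbed dark steel plate lying on the deck, 0.5 kg, 144 (x) x 136 (y) x 12 mm, ribs 2 mm more. Origin: centre of its underside. A flat tongue, 30 mm wide, 10 mm thick (2 to 12 mm above the underside), runs out at its front from x = -72 to -135 mm, its last 6 mm turned up to 19 mm. It starts too far forward (-x) and right (-y) and a little askew.
- plate_tab (a point): Point to grip on the plate's tongue: 118 mm in front of the plate's origin (x = -118 mm), on its centre line, at mid thickness (7 mm above the plate's underside). Axes as the plate's.
- lid (a joint): Lid angle: 0 shut, grows as it opens, at most 1.75 rad. Friction holds it near upright; below about 1.2 rad a released lid falls. Lid 0.6 kg, its top at 96 mm when shut. Its front lip (81 to 103 mm ahead of the grill's origin when shut, down to 46 mm above the counter) has a middle gap of 50 mm for the plate's tongue: a misplaced plate holds the lid up.
- lid_handle (a point): Centre of the lid's handle: a round black bar 14 mm thick, 140 mm long, parallel to the hinge (y), on two thin arms 62 mm either side of its middle. Lid shut: at x = -150, z = 115 mm in the grill's frame, 45 mm ahead of the lid's front. Axes turn with the lid and equal the grill's when shut.
- lid_hinge (a point): Middle of the hinge axis: x = +100 mm, y = 0, z = 65 mm in the grill's frame; the axis runs along the grill's y. Axes as the grill's.
- mug: Orange mug, 81 x 113 x 101 mm, bystander on the right; origin at the centre of its underside.
- jar: White jar with black screw ring, 48 mm across, 51 mm high, bystander on the right; origin at the centre of its underside.
- bottle: Small brown dropper bottle, 33 mm across, 102 mm high, bystander on the left; origin at the centre of its underside.
Mind the look-alikes: they are no part of the job. There is more than one size of the plate; the one meant has the size given above.

How it is judged:
On the way:
1. the plate lies fully home against the rear stops and the side stop while the lid is still open (hinge above 1.0 rad) (x of plate in the frame of grill between -0.0035 and 0.0035 m and y of plate in the frame of grill between -0.0035 and 0.0035 m and z of plate in the frame of grill below 0.044 m and angle between the x axis of plate and the x axis of grill, either way round below 0.035 rad and value of joint lid above 1 rad), for 0.2 s.
At the end, for the whole second after the job is handed in: The plate lies flat on the deck with its origin within 3.5 mm of the home place along the grill's x and along its y (against both rear stops and the side stop) and turned by less than 0.035 rad; the lid is shut to less than 0.03 rad; both are at rest (x of plate in the frame of grill between -0.0035 and 0.0035 m and y of plate in the frame of grill between -0.0035 and 0.0035 m and z of plate in the frame of grill below 0.044 m and angle between the x axis of plate and the x axis of grill, either way round below 0.035 rad and value of joint lid below 0.03 rad and velocity of joint lid between -0.05 and 0.05 rad/s and linear speed of plate below 0.01 m/s); the robot touches nothing.
It fails at once if the lid falls or slams: it closes faster than 2.5 rad/s (velocity of joint lid below -2.5 rad/s).
It fails at once if the mug is moved by more than 20 mm (distance of mug from where it was at the start of the episode above 0.02 m).
It fails at once if the jar is moved by more than 20 mm (distance of jar from where it was at the start of the episode above 0.02 m).
It fails at once if the bottle is moved by more than 20 mm (distance of bottle from where it was at the start of the episode above 0.02 m).
It also fails if it takes over 61 s, if anything falls off the work surface, if the arm or the gripper's body presses on something with over 40 N, if the wrist force passes 120 N, or if a joint passes its speed limit or range.

## Robot

A 6-joint arm with a two-finger parallel gripper is mounted at the origin on a cart in front of the work surface, level with it; the furniture and walls round the work are solid. World frame = base frame: x ahead of the robot, y to its left, z up, the work surface at z = 0. Lengths are in m, angles in rad, forces in N, time in s.
With the tool pointing down it reaches from about 0.35 to 0.875 m from the base axis. Payload 4.2 kg.
Tool frame: the origin (TCP) lies at the very end of the fingers, on their centre line; the grasp point (between the pads) lies robot.grip_depth behind it (robot.grip_depth is the distance from the TCP to the grasp point, in m); z points along the fingers, y is the line along which they close (so a half turn about z gives the same grasp; the last joint's range is limited). The gripper opens to 85 mm and grips with 20 to 120 N. Pads are 22 mm wide; open, the fingers measure 114 mm over their backs; the gripper's body (76 mm by 85 mm) begins 54 mm behind the grasp point. The pads swing forward as they close: fully open they stand 13 mm farther back than shut.
Start: joints at [-1.05, 0.385, 0.008, 0, -1.194, -0.259], TCP at [0.162, -0.604, 0.231] pointing down, gripper open.
Joint ranges: [-3.14, 3.14], [-1.21, 2.06], [-1.07, 1.41], [-3.16, 2.05], [-2.99, -0.16], [-3.1, 3.1]. Speed limits (rad/s): [2.79, 2.79, 3.14, 3.14, 3.14, 3.14].

## Interface

Orientations are given as a rotation vector (axis times angle).
In Python, from rig import observe, capture, camera_info, order, recognise, outline_of, tip_of, robot gives the robot as it stands. The module is installed in compiled form; this text tells all that it offers.
- The arm moves only by the shell command python3 -m creep 'ROWS'. ROWS is JSON, one flat list of numbers, 7 for each row, row after row: the shift along the tool's x, y, z as a fraction of full scale, then the turn, a rotation vector about the tool's x, y, z as a fraction of full scale, then the finger opening in mm, from 0 to 85.4. In form: [tx, ty, tz, rx, ry, rz, claw, tx, ty, tz, rx, ry, rz, claw, ...]. A call has 1 to 12 rows; each row shifts and turns the commanded pose from where the row before left it, along the tool's axes as they then stand; what a row does not reach is not made up. Full scale, the value 1, is 20 mm for a shift and pi/2 rad for a turn. A row lasts 1/12 s, in which the tool goes at most 41.7 mm and 7.16 degrees, less where a joint would pass 70% of its speed; a pose out of reach is approached as far as the arm can. A call with a number of a shift or a turn outside -1 to 1 is refused whole. A call with a gripper value outside its range is refused whole. The fingers move at their own pace and stop on an object; the grip force is fixed at half the most. Time passes only in rows, so rows that do not move let the fingers close. It gives the time, the measured TCP pose, the force, the opening and the grip force at its end, in the units of the state.
- observe(): the state, without advancing time (a new reading comes with each control period).
- capture(name): name is "scene" or "side" or "wrist"; returns (picture, depth): 480x640x3 uint8, red, green, blue; 480x640 float32, m along the optical axis (not along the pixel's ray), 0 where there is no reading.
- camera_info(name): a dict with "camera_matrix" (3x3 intrinsics, pixels), "T" (4x4, takes a point from camera to world coordinates); the wrist camera has in their place "T_tool_cam" (4x4, takes a point from camera to tool coordinates, whose origin is the TCP and whose axes are the flange's). Camera axes: x right, y up, looking along -z (the intrinsics and any distortion apply to the point x, -y, -z); pixel columns grow to the right and rows downward; lengths in m; the calibration is good to about 2 mm. A picture is of the moment at which its call begins: read the wrist's pose just before it. camera_info takes no time and is no camera call.
- order.close_job(): hands the job in; it is judged then, once.
Trained networks look in the newest picture that a camera, given by its name, has taken for a name from the list of things; names that differ only in an ending like _2 or _b are one class to them, and where a whole thing is asked for, a point or a joint stands for the part that bears it (a point fixed in the world has none). Each returns a list of dicts, best first, with "confidence" (0 to 1); they miss things now and then, are a little off and sometimes report something else, mostly with a low value. They report only what shows in the picture. A call takes as long as a camera call. They do not tell look-alikes from the thing itself.
- recognise(camera, target): "location" ([x, y, z] in m, in world coordinates, good to about 4 mm: the middle of the surface that is visible of it).
- outline_of(camera, target): "pixels" (480x640 bool, what is visible of it).
- tip_of(camera, target): "location" ([x, y, z] in m, in world coordinates, good to about 4 mm: a listed point, or the origin of a listed thing).
The state is a dict: "t": time; "joints": joint angles; "dq": joint speeds; "effort": joint torques, N m; "tcp_pos": TCP position; "tool_rot": TCP orientation; "contact_force": force on the tool from outside, world axes, zero at the start; "wrist_torque": the same for the moment, N m; "grip_width": opening from 0.0 (shut) to 1.0 (fully open); "grip_force": force on a finger pad.
Only numpy, scipy, OpenCV 4.12 (cv2) and the standard library are available. Lean on these libraries where they do the work, as an engineer would, in place of code of your own. Each camera call takes 0.05 s, during which the arm holds its last target. There are 200 camera calls.

## Working session

There is one attempt and no reset: what is moved stays moved. The work goes in short steps, Python scripts to look and compute and a shell command to move; the robot and the scene stay as the last step left them, time stands still between calls to the robot, and variables do not carry over. Pictures are saved under pics/ and viewed, at most 11 in all, crops included, and the job is handed in when it is done.

```bash
mkdir -p pics
cat > h.py <<'E'
import numpy as np, cv2
from scipy.spatial.transform import Rotation as R
from rig import *
def save(n,img): cv2.imwrite(f'pics/{n}.png',img[:,:,::-1])
def cloud(cam,depth,Tw=None):
    ci=camera_info(cam);K=np.array(ci['camera_matrix'])
    if Tw is None: Tw=np.array(ci['T'])
    v,u=np.mgrid[0:480,0:640]
    x=(u-K[0,2])/K[0,0]*depth;y=(v-K[1,2])/K[1,1]*depth
    P=np.stack([x,-y,-depth,np.ones_like(x)],-1)@Tw.T
    return P[...,:3]
def tool_T():
    s=observe();T=np.eye(4);T[:3,:3]=R.from_rotvec(s['tool_rot']).as_matrix();T[:3,3]=s['tcp_pos'];return T
E
python3 - <<'E'
from h import *
s=observe();print(s, robot.grip_depth)
for c in ('scene','side'):
    p,d=capture(c);save(c,p);print(c,camera_info(c))
    for t in ('grill','plate','lid','plate_tab','lid_handle','plate_home','lid_hinge','mug','jar','bottle'):
        for f in (tip_of,):
            try: print(t,[(np.round(r['location'],4).tolist(),round(r['confidence'],2)) for r in f(c,t)][:4])
            except Exception as e: print(t,e)
E
```

```text
{'t': 0.0, 'joints': array([-1.05038768e+00,  3.85550291e-01,  6.66341208e-03, -4.96727670e-04,
       -1.19401894e+00, -2.58579343e-01]), 'dq': array([ 0.00062138, -0.00070152, -0.00113588,  0.00093023, -0.00013808,
        0.00084213]), 'effort': array([-7.39208663e-04, -3.92286873e+01,  1.88404155e+01,  4.18612540e+00,
       -4.53675617e-03,  1.03047111e-05]), 'tcp_pos': array([ 0.16163933, -0.60314242,  0.23024042]), 'tool_rot': array([ 0.40977233, -3.11437485, -0.00334039]), 'contact_force': array([-0.02815875,  0.53635286,  1.10177269]), 'wrist_torque': array([-0.02963885, -0.00615119,  0.00826286]), 'grip_force': 0.0, 'grip_width': 0.9986483798189972} 0.0187
scene {'camera_matrix': array([[589.92841958,   0.        , 332.88159087],
       [  0.        , 589.92841958, 242.71412816],
       [  0.        ,   0.        ,   1.        ]]), 'T': array([[ 0.10449123,  0.66877968, -0.73608105, -0.68403158],
       [-0.99438063,  0.05761005, -0.0888158 , -0.11713649],
       [-0.01699253,  0.74122521,  0.67104131,  1.13319339],
       [ 0.        ,  0.        ,  0.        ,  1.        
[... 811 characters left out ...]
0.16829379, -0.1702383 , -0.2329159 ],
       [ 0.01258348,  0.74605491,  0.66576552,  0.96813192],
       [ 0.        ,  0.        ,  0.        ,  1.        ]])}
grill [([0.4688, -0.0723, -0.0004], 0.64)]
plate [([0.5049, 0.2001, 0.0009], 0.68), ([0.4901, -0.0919, 0.0397], 0.65)]
lid it knows: bottle, grill, jar, lid_handle, lid_hinge, mug, plate, plate_home, plate_tab, rear_stops, side_stop
plate_tab [([0.5019, -0.2081, 0.0483], 0.8), ([0.4161, 0.1883, 0.003], 0.73)]
lid_handle []
plate_home [([0.4048, -0.085, 0.0398], 0.35)]
lid_hinge [([0.4521, 0.0271, 0.0633], 0.6)]
mug [([0.5537, -0.3996, -0.0039], 0.93)]
jar [([0.4085, -0.4335, -0.0031], 0.72)]
bottle [([0.5157, 0.4141, 0.0055], 0.6)]
```

View pics/scene.png

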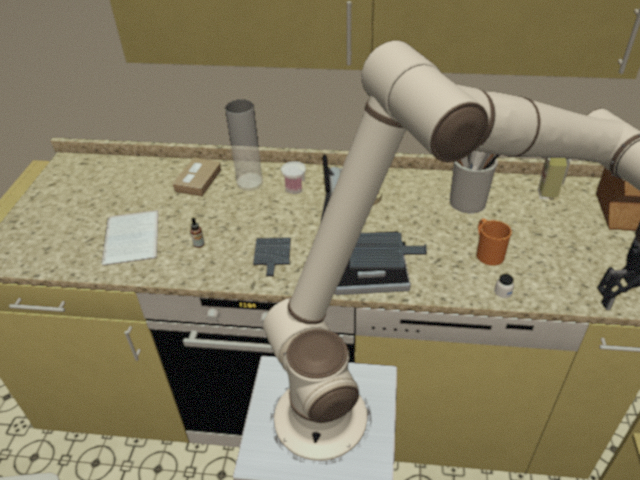

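View pics/side.png

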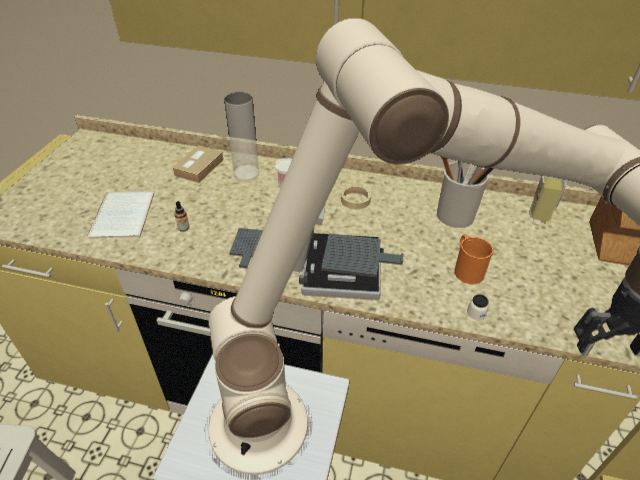

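The first picture shows the grill at about (370,260) with its front to the right. Its lid stands upright at about (327,200).

Things that could be taken for the plate:
- (a) the plate on the grill deck at (380,250), tongue to the right at (412,250).
- (b) a smaller plate on the counter at (272,252), tongue towards the robot.

I choose (a), because it is on the deck, and will check its size in a close crop from the wrist camera.

```bash
cat >> h.py <<'E'
def plan(p,Rt,n=None):
    """print shift (fraction) in tool axes now, and turn (fraction), to the target"""
    T=tool_T();d=T[:3,:3].T@(np.array(p)-T[:3,3]);r=R.from_matrix(T[:3,:3].T@Rt).as_rotvec()
    print('shift mm',np.round(d*1e3,1),'turn deg',np.round(np.degrees(r),2),'units',np.round(d/.02,2),np.round(r/(np.pi/2),3))
def down(yaw): # tool z down, tool y at angle yaw from world X
    y=np.array([np.cos(yaw),np.sin(yaw),0]);z=np.array([0,0,-1.]);return np.stack([np.cross(y,z),y,z],1)
E
python3 - <<'E'
from h import *
print(camera_info('wrist'),tool_T().round(3))
for a in (0,np.pi): plan([.40,-.26,.36],down(a))
p,d=capture('scene')
P=cloud('scene',d)
o=outline_of('scene','plate')
for q in o:
    m=q['pixels'];print(q['confidence'],np.argwhere(m).mean(0),np.median(P[m],0), cv2.minAreaRect(P[m&(d>0)][:,:2].astype(np.float32)))
img=cv2.resize(p[190:310,220:450],None,fx=3,fy=3);save('crop',img)
E
```

```text
{'camera_matrix': array([[417.08834654,   0.        , 317.65057145],
       [  0.        , 417.08834654, 244.17103653],
       [  0.        ,   0.        ,   1.        ]]), 'T_tool_cam': array([[ 6.85407231e-04,  9.62019016e-01,  2.72981578e-01,
         6.88802596e-02],
       [ 9.99999657e-01, -5.32244319e-04, -6.35126519e-04,
        -4.53680487e-04],
       [-4.65710895e-04,  2.72981920e-01, -9.62019051e-01,
        -1.44085817e-01],
       [ 0.00000000e+00,  0.00000000e+00,  0.00000000e+00,
         1.00000000e+00]])} [[-0.966 -0.259  0.     0.162]
 [-0.259  0.966  0.    -0.604]
 [-0.     0.    -1.     0.231]
 [ 0.     0.     0.     1.   ]]
shift mm [-319.1  270.3 -128.7] turn deg [  0.  -0. 105.] units [-15.95  13.52  -6.43] [ 0.    -0.     1.167]
shift mm [-319.1  270.3 -128.7] turn deg [  0.   0. -75.] units [-15.95  13.52  -6.43] [ 0.     0.    -0.833]
0.77 [252.64595104 271.86817326] [0.49316718 0.19546084 0.01037611] ((0.4810333251953125, 0.1965579241514206), (0.15935537219047546, 0.09906745702028275), 5.180716514587402)
0.65 [250.81909789 381.89539347] [ 0.48209727 -0.10630376  0.05323925] ((0.3600165843963623, -0.10142020881175995), (0.19142022728919983, 0.4694315791130066), 77.74763488769531)
```

View pics/crop.png

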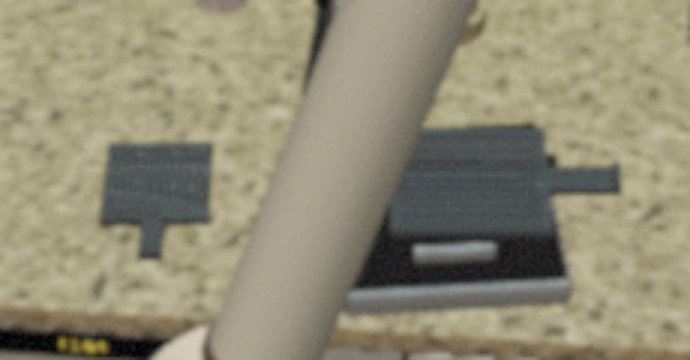

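The crop shows two plates. The one on the deck is about 1.4 times larger, with its tongue to the right at crop (590,180); the silver side stop is at (455,250). The small plate on the counter at (155,185) is the look-alike. The deck plate is the right one, so I'm moving above it.

```bash
python3 -m creep '[-1,0.9,-0.42,0,0,0,85, -1,0.9,-0.42,0,0,0,85, -1,0.9,-0.42,0,0,0,85, -1,0.9,-0.42,0,0,0,85, -1,0.9,-0.42,0,0,0,85, -1,0.9,-0.42,0,0,0,85, -1,0.9,-0.42,0,0,0,85, -1,0.9,-0.42,0,0,0,85, -1,0.9,-0.42,0,0,0,85, -1,0.9,-0.42,0,0,0,85, -1,0.9,-0.42,0,0,0,85, -1,0.9,-0.42,0,0,0,85]'
python3 -m creep '[-1,0.9,0,0,0,0,85, -1,0.9,0,0,0,0,85, -1,0.9,0,0,0,0,85, -1,0.9,0,0,0,0,85, -1,0.9,0,0,0,0,85, -1,0.9,0,0,0,0,85, -1,0.9,0,0,0,0,85, -1,0.9,0,0,0,0,85, -1,0.9,0,0,0,0,85, 0,0,0,0,0,-0.07,85, 0,0,0,0,0,-0.07,85, 0,0,0,0,0,-0.07,85]'
python3 -m creep '[0,0,0,0,0,-0.07,85, 0,0,0,0,0,-0.07,85, 0,0,0,0,0,-0.07,85, 0,0,0,0,0,-0.07,85, 0,0,0,0,0,-0.07,85, 0,0,0,0,0,-0.07,85, 0,0,0,0,0,-0.07,85, 0,0,0,0,0,-0.07,85, 0,0,0,0,0,-0.063,85, 0,0,0,0,0,0,85, 0,0,0,0,0,0,85]'
cat > look.py <<'E'
from h import *
import sys
T=tool_T();p,d=capture('wrist');save(sys.argv[1],p)
Tw=T@np.array(camera_info('wrist')['T_tool_cam']);P=cloud('wrist',d,Tw);np.savez('last.npz',P=P,p=p,d=d)
print(T.round(4).tolist())
for t in ('grill','plate','plate_tab','lid_handle','plate_home','lid_hinge','rear_stops','side_stop'):
    print(t,[(np.round(r['location'],4).tolist(),round(r['confidence'],2)) for r in tip_of('wrist',t)][:3])
E
python3 look.py w1
```

```text
t: 2.1
tcp_pos: [0.3381, -0.3317, 0.3328]
tool_rot: [-0.41, 3.114, -0.001]
contact_force: [0.6, -0.9, 0.0]
grip_width: 0.994
grip_force: 0.0
t: 3.1
tcp_pos: [0.4699, -0.1292, 0.3321]
tool_rot: [0.926, -3.002, -0.0]
contact_force: [0.5, 0.1, 0.1]
grip_width: 0.996
grip_force: 0.0
t: 4.02
tcp_pos: [0.4696, -0.1299, 0.3322]
tool_rot: [-2.218, 2.225, -0.0]
contact_force: [0.0, -0.5, -0.4]
grip_width: 0.997
grip_force: 0.0
[[-0.0031, -1.0, 0.0002, 0.4696], [-1.0, 0.0031, 0.0, -0.1299], [-0.0, -0.0002, -1.0, 0.3322], [0.0, 0.0, 0.0, 1.0]]
grill []
plate [([0.4897, -0.0903, 0.0405], 0.94)]
plate_tab [([0.4989, -0.2088, 0.0521], 0.62)]
lid_handle []
plate_home []
lid_hinge [([0.4523, 0.0256, 0.0656], 0.6)]
rear_stops [([0.4586, -0.0033, 0.0409], 0.85), ([0.4477, 0.0255, 0.0628], 0.48), ([0.4967, -0.2103, 0.0521], 0.25)]
side_stop [([0.4039, -0.0863, 0.0383], 0.7)]
```

View pics/w1.png

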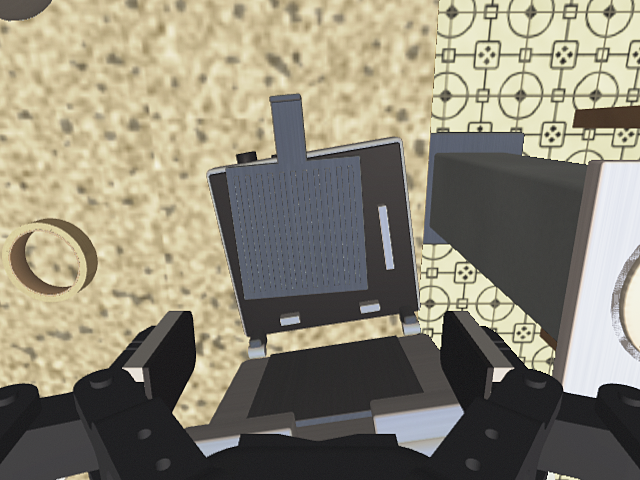

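The wrist view shows the plate body at about (300,228), tongue tip at (285,97), side stop at (386,238), and rear stops at (290,320) and (370,307). The grill is turned slightly; the plate is forward, to the right, and less turned than the grill. I'll measure both from depth.

```bash
cat > meas.py <<'E'
from h import *
f=np.load('last.npz');P=f['P'];p=f['p'];d=f['d']
Z=P[...,2]
def px(u,v): print((u,v),P[v,u].round(4), end=' ')
for u,v in [(250,250),(350,250),(386,238),(290,319),(370,306),(385,160),(289,140),(286,100),(225,250)]: px(u,v)
print()
def lineX(mask,rows,side): # boundary per row -> points
    q=[]
    for v in rows:
        c=np.flatnonzero(mask[v]); 
        if len(c): q.append(P[v,c[0] if side<0 else c[-1]])
    return np.array(q)
def fit(q):
    vx,vy,x0,y0=cv2.fitLine(q[:,:2].astype(np.float32),cv2.DIST_HUBER,0,.01,.01).ravel(); return np.degrees(np.arctan2(vy,vx)),x0,y0
reg=np.zeros(Z.shape,bool);reg[130:340,195:430]=1
base=reg&(d>0)&(Z>.025)
hi=reg&(Z>.0465)&(Z<.058)
print('base left',fit(lineX(base,range(200,300),-1)),'right',fit(lineX(base,range(170,290),1)))
n,lab,st,ce=cv2.connectedComponentsWithStats(hi.astype(np.uint8));i=1+np.argmax(st[1:,4]);pl=lab==i
o=cv2.morphologyEx(pl.astype(np.uint8),cv2.MORPH_OPEN,np.ones((45,45)))>0
for nm,m in (('plate body',o),):
    q=P[m];print(nm,np.median(q[:,2]),cv2.minAreaRect(q[:,:2].astype(np.float32)),'left',fit(lineX(m,range(190,280),-1)),'right',fit(lineX(m,range(180,275),1)))
for j in range(1,n):
    if st[j,4]>40: print('comp',st[j],P[lab==j].mean(0).round(4),cv2.minAreaRect(P[lab==j][:,:2].astype(np.float32)))
qb=P[base&(Z<.06)];print('base',cv2.minAreaRect(qb[qb[:,1]>-.175][:,:2].astype(np.float32)))
E
python3 meas.py
```

```text
(250, 250) [ 0.5415 -0.0734  0.0547] (350, 250) [ 0.436  -0.0733  0.0554] (386, 238) [ 0.3985 -0.0861  0.0544] (290, 319) [0.501  0.007  0.0536] (370, 306) [ 0.4128 -0.0089  0.0546] (385, 160) [ 0.401  -0.1654  0.0421] (289, 140) [ 0.498  -0.1859  0.0538] (286, 100) [ 0.4996 -0.2227  0.0605] (225, 250) [ 0.5724 -0.0676  0.0352] 
base left (np.float32(-80.42866), np.float32(0.5756343), np.float32(-0.077268474)) right (np.float32(-80.55556), np.float32(0.3671911), np.float32(-0.088802814))
  return _methods._mean(a, axis=axis, dtype=dtype,
  ret = ret.dtype.type(ret / rcount)
Traceback (most recent call last):
  File "meas.py", line 22, in <module>
    q=P[m];print(nm,np.median(q[:,2]),cv2.minAreaRect(q[:,:2].astype(np.float32)),'left',fit(lineX(m,range(190,280),-1)),'right',fit(lineX(m,range(180,275),1)))
                                                                                         ~~~^^^^^^^^^^^^^^^^^^^^^^^^^^^^
  File "meas.py", line 14, in fit
    vx,vy,x0,y0=cv2.fitLine(q[:,:2].astype(np.float32),cv2.DIST_HUBER,0,.01,.01).ravel(); return np.degrees(np.arctan2(vy,vx)),x0,y0
                            ~^^^^^^
IndexError: too many indices for array: array is 1-dimensional, but 2 were indexed
```

```bash
cat >> h.py <<'E'
def rayplane(uv,z,T):
    ci=camera_info('wrist');K=np.array(ci['camera_matrix']);Tw=T@np.array(ci['T_tool_cam'])
    uv=np.atleast_2d(uv);r=np.c_[(uv[:,0]-K[0,2])/K[0,0],-(uv[:,1]-K[1,2])/K[1,1],-np.ones(len(uv))]@Tw[:3,:3].T
    o=Tw[:3,3];return o+r*((z-o[2])/r[:,2])[:,None]
def rect(m,z,T,k=35):
    m=cv2.morphologyEx(m.astype(np.uint8),cv2.MORPH_OPEN,np.ones((k,k)))
    c=max(cv2.findContours(m,cv2.RETR_EXTERNAL,cv2.CHAIN_APPROX_NONE)[0],key=cv2.contourArea)[:,0]
    return cv2.minAreaRect(rayplane(c,z,T)[:,:2].astype(np.float32))
E
cat > meas.py <<'E'
from h import *
f=np.load('last.npz');p=f['p'];P=f['P'];T=tool_T()
o=outline_of('wrist','plate')
for q in o: print(q['confidence'],rect(q['pixels'],.052,T))
tg=outline_of('wrist','plate_tab')
m=o[0]['pixels'];b=cv2.morphologyEx(m.astype(np.uint8),cv2.MORPH_OPEN,np.ones((45,45)))
t=(m&~(cv2.dilate(b,np.ones((9,9)))>0));v,u=np.nonzero(t)
k=v<150;w=rayplane(np.c_[u,v][k],.052,T);print('tongue n',k.sum(),w.mean(0),cv2.minAreaRect(w[:,:2].astype(np.float32)))
hsv=cv2.cvtColor(p,cv2.COLOR_RGB2HSV)
s=((p.min(2)>130)&(P[...,2]>.045)&(P[...,2]<.06)).astype(np.uint8);s[:150]=0;s[335:]=0
n,l,st,ce=cv2.connectedComponentsWithStats(s)
for j in range(1,n):
    if st[j,4]>60:
        v,u=np.nonzero(l==j);print(st[j],cv2.minAreaRect(rayplane(np.c_[u,v],.052,T)[:,:2].astype(np.float32)))
E
python3 meas.py
```

```text
0.7 ((0.4899240732192993, -0.09506142139434814), (0.1364840716123581, 0.1494363248348236), 4.756353855133057)
tongue n 1711 [ 0.49934021 -0.20291521  0.052     ] ((0.4996631443500519, -0.20210842788219452), (0.03091978281736374, 0.05267723277211189), 4.695707321166992)
[378 206  16  64 510] ((0.3982425034046173, -0.08561211079359055), (0.008447105064988136, 0.06942323595285416), 9.679163932800293)
[360 304  20   9 135] ((0.41252216696739197, -0.005399507004767656), (0.021347200497984886, 0.00832910742610693), 10.290181159973145)
[280 316  20  10 133] ((0.5014078617095947, 0.009706275537610054), (0.021123459562659264, 0.008510238490998745), 9.508901596069336)
```

Run:
```python
from h import *
plan([.4992,-.209,.10],down(np.radians(184.7)))
```

```text
shift mm [ 79.1 -29.6 232.1] turn deg [ 0.   -0.   -4.74] units [ 3.96 -1.48 11.6 ] [ 0.    -0.    -0.053]
```

```bash
python3 -m creep '[0.4,-0.15,0.9,0,0,0,62, 0.4,-0.15,1,0,0,0,62, 0.4,-0.15,1,0,0,0,62, 0.4,-0.15,1,0,0,0,62, 0.4,-0.15,1,0,0,0,62, 0.4,-0.15,1,0,0,0,62, 0.4,-0.15,1,0,0,0,62, 0.4,-0.15,1,0,0,0,62, 0.4,-0.15,1,0,0,0,62, 0.36,-0.13,1,0,0,0,62, 0,0,1,0,0,-0.053,62, 0,0,0.7,0,0,0,62]'
python3 - <<'E'
from h import *
print(observe()['tcp_pos'])
T=tool_T();p,d=capture('wrist');save('w2',p)
print([(r['location'],r['confidence']) for r in tip_of('wrist','plate_tab')])
plan([.4992,-.209,.026],down(np.radians(184.7)))
E
```

```text
t: 5.57
tcp_pos: [0.4985, -0.2093, 0.0981]
tool_rot: [2.312, -2.125, -0.003]
contact_force: [0.3, -0.2, -0.1]
grip_width: 0.724
grip_force: 0.0
[ 0.49853005 -0.20932762  0.09810452]
[([0.4942, -0.2089, 0.0497], 0.74)]
shift mm [ 0.3 -2.2 71.5] turn deg [ 0.34  0.09 -0.02] units [ 0.02 -0.11  3.57] [ 0.004  0.001 -0.   ]
```

View pics/w2.png

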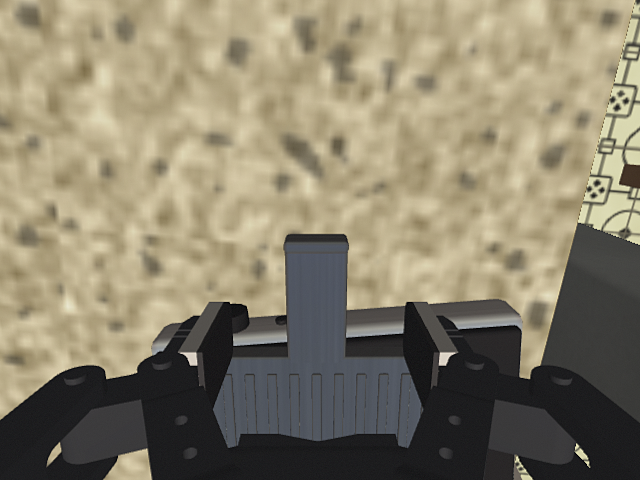

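The tongue is centred between the fingers (column 316 against 317) and its upturned tip is at (316,240). Descending and gripping.

```bash
python3 -m creep '[0,0,0.9,0,0,0,62, 0,0,0.9,0,0,0,62, 0,0,0.9,0,0,0,62, 0,0,0.87,0,0,0,62, 0,0,0,0,0,0,62, 0,0,0,0,0,0,20, 0,0,0,0,0,0,20, 0,0,0,0,0,0,20, 0,0,0,0,0,0,20, 0,0,0,0,0,0,20, 0,0,0,0,0,0,20]'
python3 - <<'E'
from h import *
T=tool_T();print(T.round(4).tolist(),observe()['grip_width']*85.4)
# desired: tool pose shift so plate goes home
yp=np.radians(94.7);yg=np.radians(99.65)
home=np.array([.4695,-.0733]);cur=np.array([.4897,-.0915])
Rz=lambda a:np.array([[np.cos(a),-np.sin(a)],[np.sin(a),np.cos(a)]])
q=home+Rz(yg-yp)@(T[:2,3]-cur);print(q)
gx=np.array([np.cos(yg),np.sin(yg)]);gy=np.array([-np.sin(yg),np.cos(yg)])
d=q-T[:2,3];print('shift grill',d@gx,d@gy)
M=T[:3,:3]; print('tool x in grill',M[:2,0]@gx,M[:2,0]@gy)
plan([*q,T[2,3]],down(yg+np.pi/2))
E
```

```text
t: 6.58
tcp_pos: [0.5004, -0.2093, 0.0305]
tool_rot: [-2.311, 2.126, -0.005]
contact_force: [-1.3, 0.3, 6.0]
grip_width: 0.338
grip_force: 60.7
[[0.0836, -0.9965, 0.0031, 0.5004], [-0.9965, -0.0836, -0.0008, -0.2093], [0.0011, -0.0031, -1.0, 0.0305], [0.0, 0.0, 0.0, 1.0]] 28.848963558705062
[ 0.4903351  -0.18971574]
shift grill 0.02097600800747926 0.006655181941682345
tool x in grill -0.9964098169033191 0.08465399854150057
shift mm [-20.3   8.4  -0. ] turn deg [-0.17 -0.07 -4.86] units [-1.02  0.42 -0.  ] [-0.002 -0.001 -0.054]
```

```bash
python3 -m creep '[0,0,0,0,0,-0.018,20, 0,0,0,0,0,-0.018,20, 0,0,0,0,0,-0.018,20, -0.2,0.06,0,0,0,0,20, -0.2,0.06,0,0,0,0,20, -0.2,0.06,0,0,0,0,20, -0.2,0.06,0,0,0,0,20, 0,0,0,0,0,0,20]'
python3 - <<'E'
from h import *
T=tool_T();print(T.round(4).tolist())
yg=np.radians(99.65);plan([.4903,-.1897,.0305],down(yg+np.pi/2));print(observe()['contact_force'],observe()['wrist_torque'])
p,d=capture('wrist');save('w3',p)
E
```

```text
t: 7.25
tcp_pos: [0.4937, -0.1943, 0.0306]
tool_rot: [-2.398, 2.026, -0.008]
contact_force: [1.5, -1.2, 6.9]
grip_width: 0.335
grip_force: 60.7
[[0.1672, -0.9859, 0.0053, 0.4937], [-0.9859, -0.1672, -0.0015, -0.1943], [0.0023, -0.005, -1.0, 0.0306], [0.0, 0.0, 0.0, 1.0]]
shift mm [-5.1  2.6  0.1] turn deg [-0.29 -0.13 -0.02] units [-0.26  0.13  0.  ] [-0.003 -0.001 -0.   ]
[ 1.53902227 -1.1911698   6.89019308] [-0.40077554 -0.38705885 -0.08181459]
```

View pics/w3.png

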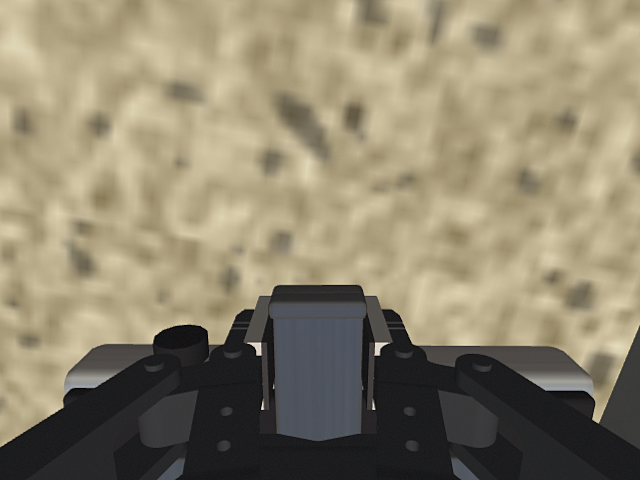

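The fingers hold the tongue (318,370), square to the base front edge. Now the last 5 mm back and 3 mm left, with a little overshoot.

```bash
python3 -m creep '[-0.1,0.04,0,0,0,0,20, -0.1,0.04,0,0,0,0,20, -0.06,0.05,0,0,0,0,20, -0.06,0,0,0,0,0,20, 0,0,0,0,0,0,20]'
python3 -m creep '[0,0.05,0,0,0,0,20, 0,0.05,0,0,0,0,20, -0.06,0,0,0,0,0,20, -0.06,0,0,0,0,0,20, 0,0,0,0,0,0,20]'
python3 - <<'E'
from h import *
yg=np.radians(99.65);plan([.4903,-.1897,.0305],down(yg+np.pi/2));print(observe()['contact_force'],observe()['wrist_torque'])
p,d=capture('scene')
for t in ('plate','plate_tab'): print(t,[(r['location'],r['confidence']) for r in tip_of('scene',t)])
save('s2',cv2.resize(p[180:310,240:450],None,fx=3,fy=3))
E
```

```text
t: 7.72
tcp_pos: [0.4904, -0.1889, 0.0306]
tool_rot: [-2.398, 2.026, -0.008]
contact_force: [2.8, -3.4, 6.4]
grip_width: 0.339
grip_force: 60.7
t: 8.13
tcp_pos: [0.4894, -0.1883, 0.0306]
tool_rot: [-2.397, 2.026, -0.013]
contact_force: [5.4, -12.5, 2.5]
grip_width: 0.336
grip_force: 60.3
shift mm [ 1.6 -0.6  0.1] turn deg [-0.43 -0.27 -0.07] units [ 0.08 -0.03  0.01] [-0.005 -0.003 -0.001]
[  5.38834293 -12.48239365   2.51603245] [-3.41325118 -1.22150714 -0.44457897]
plate [([0.4679, -0.0738, 0.0394], 0.84), ([0.5065, 0.196, 0.0038], 0.65)]
plate_tab [([0.4879, -0.1904, 0.047], 0.69)]
```

View pics/s2.png

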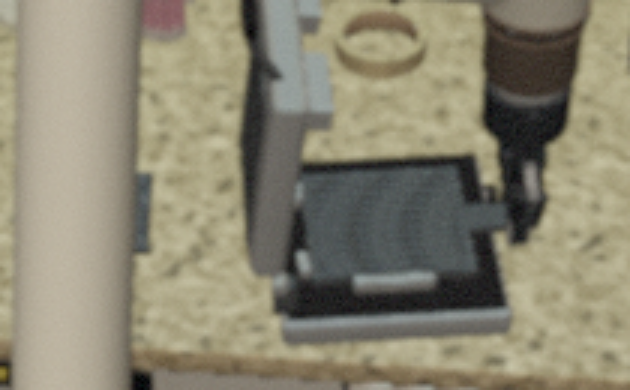

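The plate lies against the side stop (395,280 in the crop) and the rear stops. The reaction is clear at the rear and light at the side, so I'm pressing a little more, then releasing and measuring from above.

```bash
python3 -m creep '[0,0.07,0,0,0,0,20, 0,0.07,0,0,0,0,20, -0.07,0,0,0,0,0,20, -0.07,0,0,0,0,0,20, 0,0,0,0,0,0,20]'
python3 -m creep '[0,-0.05,0,0,0,0,20, 0.05,0,0,0,0,0,30, 0,0,0,0,0,0,45, 0,0,0,0,0,0,60, 0,0,0,0,0,0,60, 0,0,0,0,0,0,60, 0,0,-1,0,0,0,60, 0,0,-1,0,0,0,60, 0,0,-1,0,0,0,60, 0,0,-1,0,0,0,60, 0,0,-1,0,0,0,60]'
python3 -c "
from h import *
yg=np.radians(99.65);plan([.465,-.115,.33],down(yg+np.pi/2))"
```

```text
t: 8.7
tcp_pos: [0.4889, -0.1881, 0.0312]
tool_rot: [-2.395, 2.026, -0.023]
contact_force: [8.9, -24.2, -1.1]
grip_width: 0.338
grip_force: 59.8
t: 9.62
tcp_pos: [0.4828, -0.1841, 0.1292]
tool_rot: [2.399, -2.027, -0.003]
contact_force: [0.8, 0.3, -0.5]
grip_width: 0.702
grip_force: 0.0
shift mm [ -71.2    6.3 -200.8] turn deg [ 0.11  0.04 -0.02] units [ -3.56   0.32 -10.04] [ 0.001  0.    -0.   ]
```

```bash
python3 -m creep '[-0.36,0,-1,0,0,0,60, -0.36,0,-1,0,0,0,60, -0.36,0,-1,0,0,0,60, -0.36,0,-1,0,0,0,60, -0.36,0,-1,0,0,0,60, -0.36,0,-1,0,0,0,60, -0.36,0,-1,0,0,0,60, -0.36,0,-1,0,0,0,60, -0.36,0,-1,0,0,0,60, -0.36,0,-1,0,0,0,60, 0,0,0,0,0,0,60, 0,0,0,0,0,0,60]'
python3 look.py w4; python3 meas.py
python3 - <<'E'
from h import *
p,d=capture('scene');print([(r['location'],r['confidence']) for r in tip_of('scene','lid_handle')],[(r['location'],r['confidence']) for r in recognise('scene','lid_handle')])
for r in outline_of('scene','lid_handle')[:1]:
    m=r['pixels']&(d>0);q=cloud('scene',d)[m];print(m.sum(),np.median(q,0),q.min(0),q.max(0))
E
```

```text
t: 10.62
tcp_pos: [0.4715, -0.113, 0.3292]
tool_rot: [-2.4, 2.025, -0.001]
contact_force: [-0.3, -1.0, -1.2]
grip_width: 0.703
grip_force: 0.0
[[0.168, -0.9858, 0.0013, 0.4715], [-0.9858, -0.168, 0.0006, -0.113], [-0.0004, -0.0014, -1.0, 0.3292], [0.0, 0.0, 0.0, 1.0]]
grill []
plate [([0.4697, -0.0672, 0.0412], 0.9), ([0.4883, -0.1862, 0.0517], 0.47)]
plate_tab [([0.4867, -0.1891, 0.0519], 0.76)]
lid_handle [([0.404, -0.0868, 0.0401], 0.24)]
plate_home [([0.4579, 0.0, 0.0411], 0.28)]
lid_hinge []
rear_stops [([0.4565, 0.0014, 0.0396], 0.61)]
side_stop [([0.4038, -0.0872, 0.0404], 0.73)]
0.75 ((0.4695419371128082, -0.07476082444190979), (0.13603657484054565, 0.14367137849330902), 9.595430374145508)
tongue n 1641 [ 0.48767138 -0.18443088  0.052     ] ((0.4876503348350525, -0.18419072031974792), (0.02991894818842411, 0.04948098212480545), 8.88302993774414)
[378 202  11  65 523] ((0.3978998064994812, -0.08615526556968689), (0.00843179039657116, 0.06881245970726013), 9.40359878540039)
[263 299  20   7 135] ((0.5009018778800964, 0.008177467621862888), (0.020895378664135933, 0.007081350311636925), 9.594271659851074)
[345 299  20   7 140] ((0.41266998648643494, -0.0067373597994446754), (0.020899662747979164, 0.007082950323820114), 9.59524917602539)
[([0.4523, 0.0481, 0.3165], 0.85), ([0.4027, -0.0844, 0.0391], 0.23)] [([0.3938, 0.0182, 0.258], 0.56), ([0.3867, -0.005, 0.0974], 0.16), ([0.4691, -0.0829, 0.0549], 0.15)]
2352 [0.39386082 0.01898761 0.26312591] [ 0.34789946 -0.02995105 -0.00188433] [0.9122276  0.10137154 0.33029906]
```

View pics/w4.png

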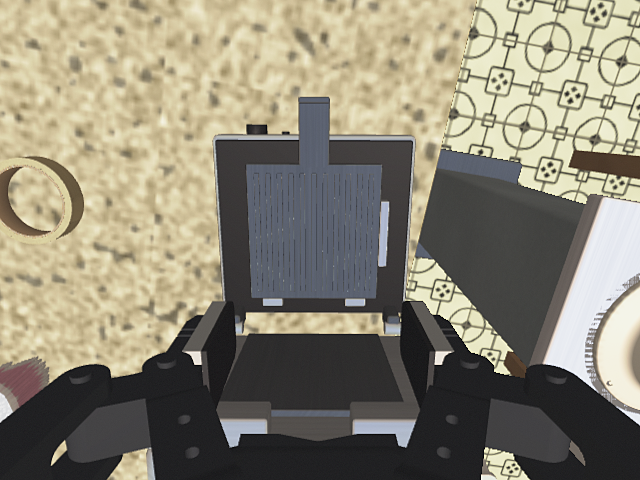

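The plate is home: it touches both rear stops (272,301), (355,301) and the side stop (384,235), and its turn of 9.6° matches the stops. Next the lid: go up above the handle, turning the tool 90°.

```bash
python3 -c "
from h import *
print(observe()['joints'])
yg=np.radians(99.65);plan([.452,.042,.40],down(yg));plan([.452,.042,.40],down(yg+np.pi))"
```

```text
[ 9.89624490e-02  8.45112123e-02 -1.47698949e-01 -1.05025462e-05
 -1.33857875e+00  6.85208522e-02]
shift mm [-156.9   -6.5  -71.3] turn deg [ 0.    0.   89.95] units [-7.84 -0.33 -3.56] [0.    0.    0.999]
shift mm [-156.9   -6.5  -71.3] turn deg [ -0.     0.   -90.05] units [-7.84 -0.33 -3.56] [-0.     0.    -1.001]
```

```bash
python3 -m creep '[0,0,-0.9,0,0,0.07,40, 0,0,-0.9,0,0,0.07,40, 0,0,-0.9,0,0,0.07,40, 0,0,-0.9,0,0,0.07,40, 0,0,0,0,0,0.07,40, 0,0,0,0,0,0.07,40, 0,0,0,0,0,0.07,40, 0,0,0,0,0,0.07,40, 0,0,0,0,0,0.07,40, 0,0,0,0,0,0.07,40, 0,0,0,0,0,0.07,40, 0,0,0,0,0,0.07,40]'
python3 -m creep '[0,0,0,0,0,0.079,40, 0,0,0,0,0,0.08,40, 0,0.95,0,0,0,0,40, 0,0.95,0,0,0,0,40, 0,0.95,0,0,0,0,40, 0,0.95,0,0,0,0,40, 0,0.95,0,0,0,0,40, 0,0.95,0,0,0,0,40, 0,0.95,0,0,0,0,40, 0,0.95,0,0,0,0,40, 0,0,0,0,0,0,40, 0,0,0,0,0,0,40]'
python3 - <<'E'
from h import *
T=tool_T();print(T.round(4).tolist())
p,d=capture('wrist');save('w5',p)
P=cloud('wrist',d,T@np.array(camera_info('wrist')['T_tool_cam']))
print([(r['location'],r['confidence']) for r in tip_of('wrist','lid_handle')],[(r['location'],r['confidence']) for r in recognise('wrist','lid_handle')])
q=P[(d>0)&(P[...,2]>.308)&(P[...,2]<.335)&(abs(P[...,0]-.45)<.12)&(abs(P[...,1]-.04)<.05)]
print(len(q),q.mean(0),cv2.minAreaRect(q[:,:2].astype(np.float32)),q[:,2].max())
E
```

```text
t: 12.37
tcp_pos: [0.4717, -0.1137, 0.4008]
tool_rot: [-0.645, 3.075, 0.0]
contact_force: [-0.2, 0.2, -0.3]
grip_width: 0.465
grip_force: 0.0
t: 13.37
tcp_pos: [0.4459, 0.0366, 0.4008]
tool_rot: [-0.269, 3.13, -0.0]
contact_force: [-0.1, -0.2, 0.1]
grip_width: 0.466
grip_force: 0.0
[[-0.9853, -0.1709, 0.0002, 0.4459], [-0.1709, 0.9853, -0.0, 0.0366], [-0.0002, -0.0, -1.0, 0.4008], [0.0, 0.0, 0.0, 1.0]]
[([0.4507, 0.0452, 0.3178], 0.95)] [([0.4286, 0.023, 0.2691], 0.91)]
5935 [0.44424704 0.04400584 0.32601099] ((0.4501453936100006, 0.04520013928413391), (0.13978908956050873, 0.01397765800356865), 9.527311325073242) 0.3295378315516231
```

View pics/w5.png

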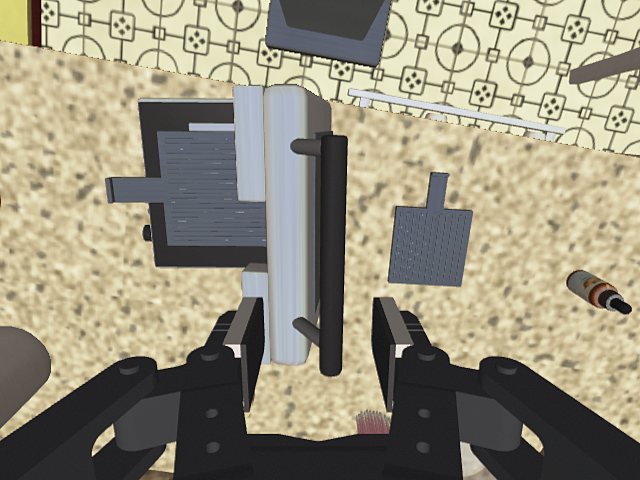

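The handle bar shows at columns 320–345, rows 135–375. Its fit is 140 x 14 mm, centred at (0.450, 0.045, 0.318), so the lid angle is about 1.45 rad. Moving onto it.

```bash
cat > arc.py <<'E'
from h import *
yg=np.radians(99.65);g=np.array([np.cos(yg),np.sin(yg),0]);H=np.array([.4528,.0253,.065])
def tcp(th,gd=.0187): return H+g*(-.25*np.cos(th)+.05*np.sin(th))+np.array([0,0,.25*np.sin(th)+.05*np.cos(th)-gd])
E
python3 - <<'E'
from arc import *
plan([.4501,.0452,.299],down(yg))
E
```

```text
shift mm [ -5.6   8.9 101.7] turn deg [-0.01 -0.    0.04] units [-0.28  0.44  5.09] [-0. -0.  0.]
```

```bash
python3 -m creep '[-0.28,0.44,0.5,0,0,0,44, 0,0,0.9,0,0,0,44, 0,0,0.9,0,0,0,44, 0,0,0.9,0,0,0,44, 0,0,0.9,0,0,0,44, 0,0,0.9,0,0,0,44, 0,0,0.1,0,0,0,44, 0,0,0,0,0,0,5, 0,0,0,0,0,0,5, 0,0,0,0,0,0,5, 0,0,0,0,0,0,5, 0,0,0,0,0,0,5]'
python3 - <<'E'
from arc import *
T=tool_T();s=observe();print(T.round(4).tolist(),s['grip_width']*85.4,s['grip_force'])
c=T[:3,3]+T[:3,2]*.0187-H
c=T[:3,3]-T[:3,2]*.0187-H
hx=c@g;r=np.hypot(hx,c[2]);th=np.arctan2(c[2],-hx)-np.arctan2(50,250);print('r',r,'theta',th)
ths=np.r_[th,np.arange(1.4,-.01,-.1)];k=r/.25495
pts=[H+(tcp(t,0)-H)*k for t in ths]
for t,a,b in zip(ths[1:],pts,pts[1:]):
    d=T[:3,:3].T@(b-a);print(round(t,2),'units',np.round(d/.02,2))
E
```

```text
t: 14.52
tcp_pos: [0.4509, 0.0458, 0.2999]
tool_rot: [-0.266, 3.127, 0.001]
contact_force: [1.1, -0.5, 1.9]
grip_width: 0.145
grip_force: 58.4
[[-0.9856, -0.1689, 0.0028, 0.4509], [-0.1689, 0.9856, 0.0007, 0.0458], [-0.0029, 0.0002, -1.0, 0.2999], [0.0, 0.0, 0.0, 1.0]] 12.39156868548962 58.43977868556976
r 0.2544000246575165 theta 1.4543673941804238
1.4 units [ 0.   -0.69 -0.04]
1.3 units [ 0.   -1.27  0.03]
1.2 units [ 0.   -1.26  0.16]
1.1 units [ 0.   -1.24  0.28]
1.0 units [ 0.   -1.21  0.4 ]
0.9 units [ 0.   -1.16  0.52]
0.8 units [ 0.   -1.1   0.64]
0.7 units [ 0.   -1.03  0.74]
0.6 units [ 0.   -0.95  0.84]
0.5 units [ 0.   -0.86  0.93]
0.4 units [ 0.   -0.77  1.01]
0.3 units [ 0.   -0.66  1.09]
0.2 units [ 0.   -0.55  1.15]
0.1 units [ 0.   -0.43  1.2 ]
-0.0 units [ 0.   -0.31  1.23]
```

Gripped (12.4 mm opening, 58 N). Lowering along the arc in stages.

```bash
python3 -m creep '[0,-0.35,-0.02,0,0,0,5, 0,-0.34,-0.02,0,0,0,5, 0,-0.64,0.01,0,0,0,5, 0,-0.63,0.02,0,0,0,5, 0,-0.63,0.07,0,0,0,5, 0,-0.63,0.09,0,0,0,5, 0,-0.62,0.13,0,0,0,5, 0,-0.62,0.15,0,0,0,5, 0,-0.61,0.19,0,0,0,5, 0,-0.6,0.21,0,0,0,5, 0,0,0,0,0,0,5]'
cat > chk.py <<'E'
from arc import *
import sys
T=tool_T();s=observe();c=T[:3,3]-T[:3,2]*.0187-H
hx=c@g;r=np.hypot(hx,c[2]);th=np.arctan2(c[2],-hx)-np.arctan2(50,250);print('r',r,'theta',th,s['grip_width']*85.4,s['contact_force'].round(1),s['wrist_torque'].round(2))
t=float(sys.argv[1])
plan(tcp(t),down(yg))
E
python3 chk.py 1.0
```

```text
t: 15.43
tcp_pos: [0.4697, -0.0678, 0.2816]
tool_rot: [-0.263, 3.13, -0.0]
contact_force: [2.1, -0.8, -0.3]
grip_width: 0.141
grip_force: 62.3
r 0.25361987651393975 theta 0.9912526680885064 12.079918134669416 [ 2.1 -0.8 -0.3] [ 0.23 -0.57  0.01]
shift mm [ 1.1  1.6 -2.1] turn deg [-0.01  0.02 -0.05] units [ 0.05  0.08 -0.1 ] [-0.     0.    -0.001]
```

```bash
python3 -m creep '[0,-0.59,0.25,0,0,0,5, 0,-0.57,0.27,0,0,0,5, 0,-0.56,0.31,0,0,0,5, 0,-0.54,0.33,0,0,0,5, 0,-0.52,0.36,0,0,0,5, 0,-0.51,0.38,0,0,0,5, 0,-0.48,0.41,0,0,0,5, 0,-0.47,0.43,0,0,0,5, 0,-0.44,0.46,0,0,0,5, 0,-0.42,0.47,0,0,0,5, 0,0,0,0,0,0,5]'; python3 chk.py 0.5
```

```text
t: 16.35
tcp_pos: [0.4864, -0.1681, 0.2062]
tool_rot: [0.264, -3.128, 0.0]
contact_force: [1.3, -1.3, -1.1]
grip_width: 0.137
grip_force: 64.6
r 0.25320142712738436 theta 0.4861924332245796 11.664966378131316 [ 1.3 -1.3 -1.1] [-0.17 -0.43 -0.03]
shift mm [ 0.7  0.9 -3.8] turn deg [-0.01 -0.13  0.01] units [ 0.04  0.04 -0.19] [-0.    -0.001  0.   ]
```

Run:
```python
from arc import *
p,d=capture('scene');print([(r['location'].round(4) if hasattr(r['location'],'round') else r['location'],r['confidence']) for r in tip_of('scene','lid_handle')], tcp(.486,0))
save('s3',cv2.resize(p[170:310,260:470],None,fx=3,fy=3))
```

```text
[] [ 0.48593985 -0.16960004  0.22598362]
```

View pics/s3.png

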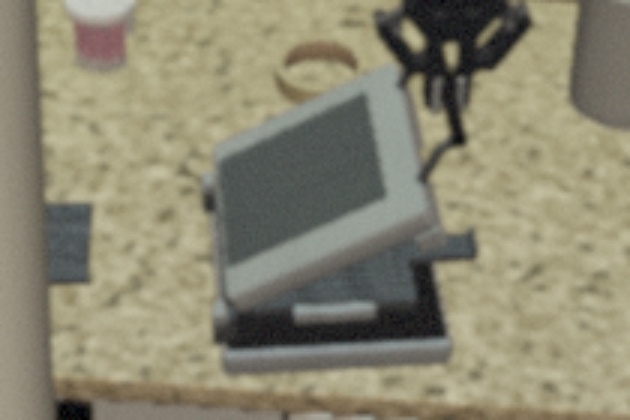

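The lid is about half-way down, with the bar in the fingers at crop (450,100) and the plate still against the side stop. Continuing.

```bash
python3 -m creep '[0,-0.36,0.46,0,0,0,5, 0,-0.36,0.46,0,0,0,5, 0,-0.34,0.52,0,0,0,5, 0,-0.32,0.54,0,0,0,5, 0,-0.29,0.56,0,0,0,5, 0,-0.26,0.58,0,0,0,5, 0,-0.23,0.59,0,0,0,5, 0,-0.2,0.6,0,0,0,5, 0,0,0,0,0,0,5]'; python3 chk.py 0.0
```

```text
t: 17.2
tcp_pos: [0.4942, -0.2144, 0.1197]
tool_rot: [0.265, -3.128, 0.0]
contact_force: [1.5, -3.1, -1.1]
grip_width: 0.141
grip_force: 65.4
r 0.2541037510983241 theta 0.09573756302554312 12.018667707368452 [ 1.5 -3.1 -1.1] [-0.46 -0.06 -0.05]
shift mm [ 0.5 -6.7 23.4] turn deg [-0.   -0.13  0.03] units [ 0.03 -0.34  1.17] [-0.    -0.001  0.   ]
```

```bash
python3 -m creep '[0,-0.09,0.25,0,0,0,5, 0,-0.08,0.25,0,0,0,5, 0,-0.07,0.25,0,0,0,5, 0,-0.06,0.22,0,0,0,5, 0,0,0,0,0,0,5]'; python3 chk.py 0.0
python3 -m creep '[0,-0.02,0.08,0,0,0,5, 0,-0.02,0.08,0,0,0,5, 0,-0.02,0.08,0,0,0,5, 0,0,0,0,0,0,5]'; python3 chk.py 0.0
```

```text
t: 17.62
tcp_pos: [0.495, -0.2192, 0.1019]
tool_rot: [0.266, -3.129, -0.0]
contact_force: [-1.1, -1.8, -2.0]
grip_width: 0.145
grip_force: 66.2
r 0.25427270846051403 theta 0.02306275295651175 12.42010409150621 [-1.1 -1.8 -2. ] [-0.37  0.25 -0.02]
shift mm [ 0.6 -1.9  5.6] turn deg [ 0.02 -0.08  0.06] units [ 0.03 -0.09  0.28] [ 0.    -0.001  0.001]
t: 17.95
tcp_pos: [0.4952, -0.2201, 0.098]
tool_rot: [0.266, -3.129, -0.001]
contact_force: [-2.4, -1.6, -1.3]
grip_width: 0.147
grip_force: 66.3
r 0.25434252621271053 theta 0.0073121444262340685 12.540480864375239 [-2.4 -1.6 -1.3] [ 0.02  0.62 -0.06]
shift mm [ 0.6 -1.   1.7] turn deg [ 0.03 -0.05  0.07] units [ 0.03 -0.05  0.09] [ 0.    -0.001  0.001]
```

```bash
python3 -m creep '[0,-0.01,0.06,0,0,0,5, 0,-0.01,0.06,0,0,0,5, 0,0,0,0,0,0,5]';  python3 -m creep '[0,-0.01,0.06,0,0,0,5, 0,-0.01,0.06,0,0,0,5, 0,0,0,0,0,0,5]'; python3 chk.py 0.0
```

```text
t: 18.2
tcp_pos: [0.4952, -0.2206, 0.0957]
tool_rot: [0.266, -3.129, -0.0]
contact_force: [-2.3, -1.5, -1.9]
grip_width: 0.139
grip_force: 66.4
t: 18.45
tcp_pos: [0.4953, -0.2211, 0.0932]
tool_rot: [0.266, -3.129, -0.0]
contact_force: [-3.1, -2.4, -0.2]
grip_width: 0.141
grip_force: 66.4
r 0.25438171735200926 theta -0.011894085249939068 12.051258354506507 [-3.1 -2.4 -0.2] [-0.04  1.02 -0.08]
shift mm [ 0.6  0.  -3.1] turn deg [ 0.02 -0.05  0.07] units [ 0.03  0.   -0.15] [ 0.    -0.001  0.001]
```

```bash
python3 -m creep '[0,0,0.06,0,0,0,5, 0,0,0.06,0,0,0,5, 0,0,0,0,0,0,5]';  python3 -m creep '[0,0,0.06,0,0,0,5, 0,0,0.06,0,0,0,5, 0,0,0,0,0,0,5]'; python3 chk.py 0.0
python3 - <<'E'
from arc import *
p,d=capture('scene');print([(r['location'],r['confidence']) for r in tip_of('scene','lid_handle')])
P=cloud('scene',d);m=(abs(P[...,0]-.4695)<.12)&(abs(P[...,1]+.07)<.1)&(P[...,2]>.07)&(P[...,2]<.13)
# lid top plane -> angle about hinge
q=P[m];A=np.c_[(q-H)@g,(q-H)@np.array([-g[1],g[0],0]),np.ones(len(q))]
w=np.ones(len(q),bool)
for _ in range(6):
    x=np.linalg.lstsq(A[w],q[w,2],rcond=None)[0];e=q[:,2]-A@x;w=abs(e)<.003
print(len(q),w.sum(),'slope,slope,z0',x)
save('s4',cv2.resize(p[170:310,260:470],None,fx=3,fy=3))
E
```

```text
t: 18.7
tcp_pos: [0.4954, -0.2213, 0.0921]
tool_rot: [0.267, -3.129, 0.001]
contact_force: [-6.1, -1.4, 7.1]
grip_width: 0.142
grip_force: 67.3
t: 18.95
tcp_pos: [0.4956, -0.2214, 0.0914]
tool_rot: [0.268, -3.13, 0.002]
contact_force: [-8.8, 0.5, 14.9]
grip_width: 0.14
grip_force: 69.1
r 0.25438018588485134 theta -0.01908578082385015 11.939811150469257 [-8.8  0.5 14.9] [ 0.23  2.63 -0.17]
shift mm [ 0.8  0.4 -4.9] turn deg [-0.08 -0.03  0.14] units [ 0.04  0.02 -0.24] [-0.001 -0.     0.002]
[([0.4946, -0.2189, 0.1125], 0.64), ([0.4062, -0.0868, 0.0374], 0.62)]
3894 2518 slope,slope,z0 [ 0.00299571 -0.00890377  0.09623281]
```

View pics/s4.png

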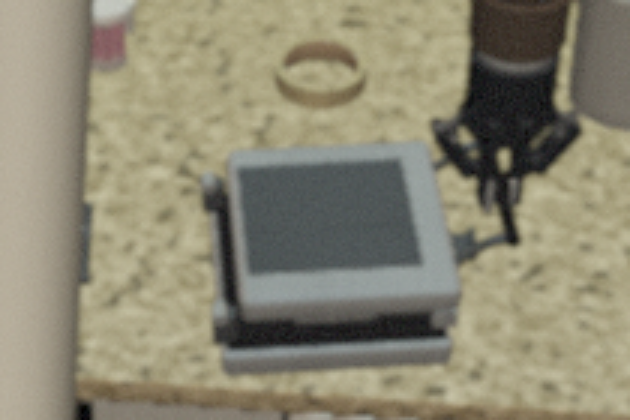

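The lid is shut: its top plane has slope 0.003 and height 96 mm, and 15 N of contact has built up. Releasing and retreating upward.

```bash
python3 -m creep '[0,0,-0.06,0,0,0,5, 0,0,-0.05,0,0,0,10, 0,0,0,0,0,0,20, 0,0,0,0,0,0,30, 0,0,0,0,0,0,32, 0,0,0,0,0,0,32, 0,0,-0.3,0,0,0,32, 0,0,-0.6,0,0,0,32, 0,0,-0.9,0,0,0,32, 0,0,-1,0,0,0,32, 0,0,-1,0,0,0,32, 0,0,-1,0,0,0,32]'
python3 -m creep '[0,-0.6,-1,0,0,0,32, 0,-0.6,-1,0,0,0,32, 0,-0.6,-1,0,0,0,32, 0,-0.6,-1,0,0,0,32, 0,0,0,0,0,0,32, 0,0,0,0,0,0,32, 0,0,0,0,0,0,32]'
python3 - <<'E'
from arc import *
p,d=capture('scene');print([(r['location'],r['confidence']) for r in tip_of('scene','lid_handle')])
for t in ('mug','jar','bottle','plate_tab'): print(t,[(np.round(r['location'],3),r['confidence']) for r in tip_of('scene',t)])
P=cloud('scene',d);m=(abs(P[...,0]-.4695)<.12)&(abs(P[...,1]+.07)<.1)&(P[...,2]>.07)&(P[...,2]<.13)
q=P[m];A=np.c_[(q-H)@g,(q-H)@np.array([-g[1],g[0],0]),np.ones(len(q))]
w=np.ones(len(q),bool)
for _ in range(6):
    x=np.linalg.lstsq(A[w],q[w,2],rcond=None)[0];e=q[:,2]-A@x;w=abs(e)<.003
print(w.sum(),x)
E
```

```text
t: 20.05
tcp_pos: [0.4961, -0.221, 0.1884]
tool_rot: [-0.267, 3.129, -0.001]
contact_force: [-0.6, 0.4, -0.4]
grip_width: 0.372
grip_force: 0.0
t: 20.63
tcp_pos: [0.5035, -0.2679, 0.2664]
tool_rot: [0.266, -3.13, -0.001]
contact_force: [0.2, -0.5, 0.4]
grip_width: 0.374
grip_force: 0.0
[([0.4986, -0.2225, 0.1161], 0.86)]
mug [(array([ 0.561, -0.401,  0.002]), 0.89), (array([ 0.497, -0.221,  0.113]), 0.18)]
jar [(array([ 0.41 , -0.426, -0.001]), 0.84)]
bottle [(array([0.516, 0.412, 0.004]), 0.57)]
plate_tab [(array([ 0.485, -0.19 ,  0.05 ]), 0.42)]
2562 [ 0.00440969 -0.00729085  0.09654476]
```

The lid is down and the gripper is clear. The plate tab is still at its home position (0.485, -0.190), and the mug, jar and bottle have not moved. Handing in.

```bash
python3 -c "
from rig import order
print(order.close_job())"
```

```text
the job is handed in; nothing more can be done
None
```

I slid the plate home against both rear stops and the side stop with the lid open, lowered the lid gently shut, let go and handed the job in; the verdict was not shown, and the mug, jar and bottle had not moved.

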